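Fit the toothed reaming cone to the citrus press

ROBOT

A 6-joint arm with a two-finger parallel gripper is mounted at the origin on a cart in front of the work surface, level with it; the furniture and walls round the work are solid. World frame = base frame: x ahead of the robot, y to its left, z up, the work surface at z = 0. Lengths are in mm, angles in rad, forces in N, time in s.
With the tool pointing down it reaches from about 350 to 925 mm from the base axis. Payload 6.4 kg.
Tool frame: the origin (TCP) lies midway between the tips of the shut fingers; the grasp point (between the pads) lies 19 mm behind it; z points along the fingers, y is the direction in which the jaws open and shut (so a half turn about z gives the same grasp; the last joint's range is limited). The gripper opens to 85 mm and grips with 20 to 120 N. Pads are 22 mm wide; open, the fingers measure 114 mm over their backs; the gripper's body (76 mm by 85 mm) begins 54 mm behind the grasp point. The pads swing forward as they close: fully open they stand 13 mm farther back than shut.
Start: joints at [-1.51, 0.245, 1.558, -0, 1.339, -0.174], TCP at [151.226, -632.175, 231.29] pointing down, gripper open.
Joint ranges: [-3.13, 3.13], [-1.02, 2.26], [0.13, 2.54], [-0.95, 4.09], [0.21, 2.88], [-2.74, 2.74]. Speed limits (rad/s): [2.57, 2.57, 3.14, 3.14, 3.14, 3.14].

INTERFACE

Orientations are given as a unit quaternion [w, x, y, z].
In Python, from cell import manip, eyes, workorder, nets gives the robot as it stands.
- The arm moves only by the shell command python3 -m pendant 'ROWS' [FORCE]. ROWS is JSON, a list of rows, each an object with "twist": the turn, a rotation vector about the tool's x, y, z normalised to -1 to 1, where 1 is 360 degrees, a list of three; "delta_pos": the shift along the tool's x, y, z normalised to -1 to 1, where 1 is 200 mm, a list of three; "hand": the gripper's target within -1 to 1 (fully open at 1, half-way at 0, shut at -1). In form: [{"twist": [rx, ry, rz], "delta_pos": [x, y, z], "hand": hand}, ...]. A call has 1 to 12 rows; each row is the pose to reach, as a shift and turn from the pose commanded when the call began, along the tool's axes at that moment, turning the shorter way round; what a row does not reach only later rows make up. A row lasts 1/10 s, in which the tool goes at most 50 mm and 8.59 degrees, less where a joint would pass 70% of its speed; a pose out of reach is approached as far as the arm can. A call with a number of a shift or a turn outside -1 to 1 is refused whole. A call with a gripper value outside its range is refused whole. The fingers move at their own pace and stop on an object; FORCE is the grip in N (left out, the last holds). Time passes only in rows, so rows that repeat a pose let the fingers close. It gives the time, the measured TCP pose, the force and the opening at its end, in the units of the state.
- manip.sense(): the state, without advancing time (a new reading comes with each control period).
- eyes.snapshot(name): name is "side" or "top" or "wrist"; returns the picture (420x560x3 uint8, red, green, blue); there is no depth.
- eyes.camera_model(name): a dict with "K" (3x3 intrinsics, pixels), "extrinsics" (4x4, takes a point from camera to world coordinates). Camera axes: x right, y up, looking along -z (the intrinsics and any distortion apply to the point x, -y, -z); pixel columns grow to the right and rows downward; lengths in mm; the calibration is good to about 2 mm. A picture is of the moment at which its call begins: read the wrist's pose just before it. camera_model takes no time and is no camera call; for the wrist camera it gives the pose at the moment of the call.
- workorder.hand_in(): hands the job in, once; it reports no verdict.
Trained networks look in the newest picture that a camera, given by its name, has taken for a name from the list of things; names that differ only in an ending like _2 or _b are one class to them, and where a whole thing is asked for, a point or a joint stands for the part that bears it (a point fixed in the world has none). Each returns a list of dicts, best first, with "conf" (0 to 1); they miss things now and then, are a little off and sometimes report something else, mostly with a low value. They report only what shows in the picture. A call takes as long as a camera call. They do not tell look-alikes from the thing itself.
- nets.trace(name, camera): "region" (420x560 bool, what is visible of it) and "uv" ([column, row] in pixels, amid what is visible of it).
The state is a dict: "time_s": time; "q": joint angles; "dq": joint speeds; "joint_efforts": joint torques, N m; "tcp_pos": TCP position; "tool_rot": TCP orientation; "force": force on the tool from outside, world axes, zero at the start; "moment": the same for the moment, N m; "width": finger opening in mm.
Only numpy, scipy, OpenCV 4.12 (cv2) and the standard library are available. Lean on these libraries where they do the work, as an engineer would, in place of code of your own. Each camera call takes 0.05 s, during which the arm holds its last target. There are 200 camera calls.

TASK

Get the citrus press ready for the lemons: take the reaming cone whose foot has as many teeth as the press's socket has gaps, set it upright in the socket with its teeth turned into the gaps, and push it fully home against the stiff seat, then let go. Leave the other cone standing where it is.

Things in the scene. Friction and masses are not known exactly. Their poses are not given: they have to be found in the camera images.
- socket (a point): Mouth centre of the socket on a fixed round steel citrus press (134 mm across, spout at one side), 72 mm above the table, level with the top of the grey collar; z up. The collar (88 mm inside) has 3 inward teeth, 28 mm wide, reaching to 26 mm from the axis. The 3 gaps between them point along this point's -x (to the spout) and 60 degrees either side of +x. Black floor 18 mm below the mouth.
- seat (a joint): Round steel seat in the socket, 44 mm across. At 0 its top is 8 mm below the socket's mouth; at 0.010 (m) it has sunk level with the floor. Stiff: it sinks under about 8 N, stays where it is pushed, and the cone's weight does not move it. A cone fully home stands on the floor, its centre then 24 mm above socket.
- cone_mid (a point): Centre (42 mm above the underside) of the right cone: loose, white, upright, 84 mm high, 70 g. Round ribbed post 34 mm across from 20 to 64 mm up, domed top; grasp the post at any yaw. Foot: 3 teeth, 16 mm wide and high, reaching 38 mm from the axis, along this point's -x and 60 degrees either side of +x: they mesh at the socket's yaw or 120 degree steps from it, with 5 mm and 10 degrees of play.
- other_mid (a point): Centre, half-way up (42 mm above its underside), of the wrong reaming cone: like the right one, but with four teeth on its foot and a post 40 mm across. It does not fit the socket and stays where it stands.
There are look-alikes about, which are no part of the job. What is shaped like the part that bears cone_mid but turquoise is not meant. Leave any purple look-alike of the part that bears socket alone.

How it is judged:
By the outcome, as a careful person would: the job done as asked, in the order asked, and still so for the second after the job is handed in, with the robot touching nothing.
It also fails if it takes over 43 s, if anything falls off the work surface, if the arm or the gripper's body presses on something with over 40 N, if the wrist force passes 120 N, or if a joint passes its speed limit or range.

## Working session

There is one attempt and no reset: what is moved stays moved. The work goes in short steps, Python scripts to look and compute and a shell command to move; the robot and the scene stay as the last step left them, time stands still between calls to the robot, and variables do not carry over. Pictures are saved under pics/ and viewed, on a budget of 10 in all, crops included, one or two more only if the job needs it, and the job is handed in when it is done.

```bash
mkdir -p pics; ls
cat > h.py <<'E'
import numpy as np, cv2
from cell import manip, eyes, workorder, nets
def save(n,im): cv2.imwrite('pics/'+n+'.png',cv2.cvtColor(im,cv2.COLOR_RGB2BGR))
def ray(c,uv):
    m=eyes.camera_model(c) if isinstance(c,str) else c
    K=np.array(m['K']);E=np.array(m['extrinsics'])
    d=np.linalg.inv(K)@[uv[0],uv[1],1]; d=np.array([d[0],-d[1],-d[2]])
    return E[:3,3],E[:3,:3]@d
def at_z(c,uv,z):
    o,d=ray(c,uv); return o+d*(z-o[2])/d[2]
def proj(c,p):
    m=eyes.camera_model(c) if isinstance(c,str) else c
    K=np.array(m['K']);E=np.array(m['extrinsics'])
    q=E[:3,:3].T@(np.array(p)-E[:3,3]); q=K@[q[0],-q[1],-q[2]]; return q[:2]/q[2]
E
python3 - <<'E'
from h import *
ims=[]
for c in ['top','side']:
    im=eyes.snapshot(c); ims.append(im); save(c+'0',im)
    for n in ['socket','seat','cone_mid','other_mid']:
        for r in nets.trace(n,c)[:4]: print(c,n,round(r['conf'],2),r['uv'],r['region'].sum())
m=eyes.camera_model('top');print(m)
print(eyes.camera_model('side')['extrinsics'])
s=manip.sense();print(s['time_s'],s['tcp_pos'],s['tool_rot'],s['width'])
E
```

```text
pics
top socket 0.96 [267.3, 235.9] 2374
top socket 0.78 [366.6, 173.7] 2259
top seat 0.54 [366.9, 170.8] 226
top cone_mid 0.92 [161.1, 202.5] 390
top other_mid 0.77 [293.1, 177.0] 388
side socket 0.67 [235.2, 214.4] 2851
side socket 0.65 [313.9, 306.8] 5508
side seat 0.86 [318.4, 295.0] 461
side seat 0.47 [238.0, 204.2] 224
side cone_mid 0.92 [281.3, 159.2] 446
side cone_mid 0.71 [299.9, 178.5] 590
side other_mid 0.62 [307.8, 237.0] 926
{'K': array([[525.1456189 ,   0.        , 281.39669383],
       [  0.        , 525.1456189 , 205.72460169],
       [  0.        ,   0.        ,   1.        ]]), 'extrinsics': array([[ 1.31284338e-02,  9.97475418e-01, -6.97884997e-02,
         3.62953475e+02],
       [-9.99910735e-01,  1.29230591e-02, -3.39351143e-03,
         1.17033459e+02],
       [-2.48306333e-03,  6.98268215e-02,  9.97556038e-01,
         1.36972367e+03],
       [ 0.00000000e+00,  0.00000000e+00,  0.00000000e+00,
         1.00000000e+00]])}
[[ 9.98867279e-01 -4.19205227e-02  2.25128711e-02  5.02762727e+02]
 [ 4.24774389e-02  5.72355004e-01 -8.18905011e-01 -5.48575452e+02]
 [ 2.14435716e-02  8.18933709e-01  5.73487362e-01  5.66138901e+02]
 [ 0.00000000e+00  0.00000000e+00  0.00000000e+00  1.00000000e+00]]
0.5 [ 151.20423845 -632.15788167  231.23655717] [-4.66481213e-05  9.93116547e-01  1.17130360e-01 -3.80310790e-06] 85.57558208315704
```

Run:
```python
import cv2,numpy as np
a=cv2.imread('pics/top0.png');b=cv2.imread('pics/side0.png')
a=cv2.resize(a[120:320,100:450],(784,448),interpolation=2);
cv2.imwrite('pics/t.png',a)
cv2.imwrite('pics/s.png',cv2.resize(b[100:400,150:450],(600,600),interpolation=2))
```

```text
(no output)
```

View pics/t.png

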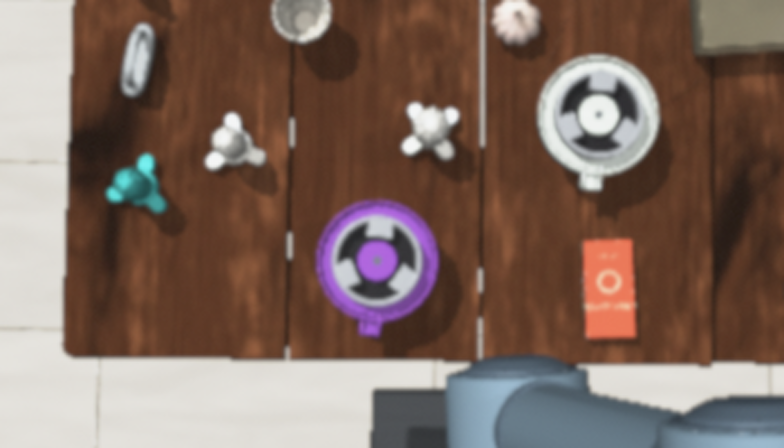

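View pics/s.png

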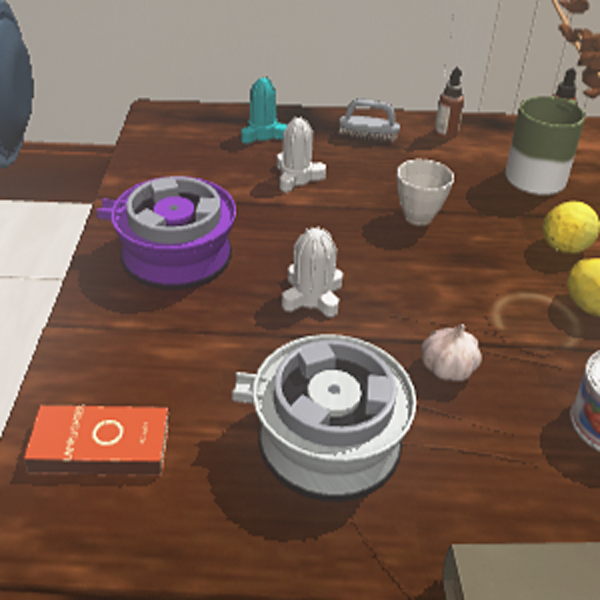

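The pictures show these candidates (top view pixels):
- White three-tooth cone at (204,183): this is the one I want.
- Turquoise three-tooth look-alike at (161,203): leave.
- White four-tooth cone at (293,177): leave.
- Steel press at (367,171), spout towards the robot: the target.
- Purple press at (267,236): leave.

Next I'll measure them from both cameras.

```bash
cat > fit.py <<'E'
from h import *
from scipy.optimize import minimize
def hull(img,m,P):
    q=np.array([proj(m,p) for p in P])
    cv2.fillConvexPoly(img,cv2.convexHull((q*16).round().astype(np.int32)),1,shift=4)
def render(m,x,y,yaw,z0=0):
    im=np.zeros((420,560),np.uint8); t=np.linspace(0,2*np.pi,24,endpoint=False)
    R=[(r,z) for r,z in [(17,0),(17,64),(14,74),(8,81),(1,84)]]
    hull(im,m,[[x+r*np.cos(a),y+r*np.sin(a),z0+z] for r,z in R for a in t])
    for k in range(3):
        a=yaw+np.pi+k*2*np.pi/3; c,s=np.cos(a),np.sin(a)
        hull(im,m,[[x+c*u-s*v,y+s*u+c*v,z0+z] for u in(0,38) for v in(-8,8) for z in(0,16)])
    return im
def white(im):
    h=cv2.cvtColor(im,cv2.COLOR_RGB2HSV); return ((h[...,1]<70)&(h[...,2]>105)).astype(np.uint8)
def blob(w,uv):
    n,l=cv2.connectedComponents(w); ys,xs=np.nonzero(l); 
    i=np.argmin((xs-uv[0])**2+(ys-uv[1])**2); return (l==l[ys[i],xs[i]]).astype(np.uint8)
E
python3 - <<'E'
from fit import *
M={c:eyes.camera_model(c) for c in('top','side')}
I={c:cv2.cvtColor(cv2.imread(f'pics/{c}0.png'),cv2.COLOR_BGR2RGB) for c in M}
B={'top':blob(white(I['top']),(204,183)),'side':blob(white(I['side']),(299,178))}
p0=at_z(M['top'],(204,184),40); print('start',p0)
for c in M: 
    b=B[c];print(c,b.sum(),cv2.boundingRect(b),render(M[c],p0[0],p0[1],0).sum())
for cs in [('top',),('side',),('top','side')]:
    def cost(p):
        return sum(1-(r&B[c]).sum()/((r|B[c]).sum()) for c in cs for r in [render(M[c],p[0],p[1],p[2]/30)])
    best=min((minimize(cost,[p0[0],p0[1],y],method='Nelder-Mead',options=dict(initial_simplex=[[p0[0],p0[1],y],[p0[0]+6,p0[1],y],[p0[0],p0[1]+6,y],[p0[0],p0[1],y+6]])) for y in (-30,-10,10,30)),key=lambda r:r.fun)
    print(cs,best.x[:2],np.degrees(best.x[2]/30)%120,best.fun)
# press: triangulate seat
o1,d1=ray(M['top'],(366.9,170.8));o2,d2=ray(M['side'],(318.4,295))
t=np.linalg.lstsq(np.c_[d1,-d2],o2-o1,rcond=None)[0];print('seat tri',o1+d1*t[0],o2+d2*t[1])
c0=at_z(M['top'],(366.9,170.8),64)[:2]
for c in M:
  # centre by seat bright centroid; phase on plane z=72
  V=I[c].astype(float).mean(2); S=0;N=0
  for r in np.arange(30,42,2):
    for a in np.arange(0,2*np.pi,.05):
      u,v=proj(M[c],[c0[0]+r*np.cos(a),c0[1]+r*np.sin(a),72]); S+=V[int(round(v)),int(round(u))]*np.exp(3j*a);N+=1
  print(c,'tooth dir mod 120',np.degrees(np.angle(S))/3,abs(S)/N)
sp=at_z(M['top'],(100+590/2.24,120+183/2.24),60);print('spout',sp,np.degrees(np.arctan2(sp[1]-c0[1],sp[0]-c0[0])))
E
```

```text
start [508.8817018  319.36883276  40.        ]
top 416 (191, 170, 28, 26) 395
side 571 (288, 158, 25, 38) 612
('top',) [509.68960785 324.08660703] 66.97234535501806 0.12100456621004563
('side',) [512.18609011 325.19727054] 65.9244107263789 0.08333333333333337
('top', 'side') [511.54351329 323.99161641] 67.13399617426525 0.23118058412176057
seat tri [544.99786394 -91.72327768  61.86822442] [549.91052255 -91.51347423  62.51854404]
top tooth dir mod 120 -5.696965220291701 44.14038960424378
side tooth dir mod 120 -4.599294882460073 28.478928334214096
spout [467.33341077 -83.39344485  60.        ] 174.10411265578395
```

```bash
R='x'; python3 -m pendant '[{"twist":[0,0,0],"delta_pos":[0.775,-0.74,-0.115],"hand":1},{"twist":[0,0,0],"delta_pos":[0.775,-0.74,-0.115],"hand":1},{"twist":[0,0,0],"delta_pos":[0.775,-0.74,-0.115],"hand":1},{"twist":[0,0,0],"delta_pos":[0.775,-0.74,-0.115],"hand":1},{"twist":[0,0,0],"delta_pos":[0.775,-0.74,-0.115],"hand":1},{"twist":[0,0,0],"delta_pos":[0.775,-0.74,-0.115],"hand":1}]' 50 | tail -5
python3 -m pendant '[{"twist":[0,0,0],"delta_pos":[0.775,-0.74,-0.115],"hand":1},{"twist":[0,0,0],"delta_pos":[0.775,-0.74,-0.115],"hand":1},{"twist":[0,0,0],"delta_pos":[0.775,-0.74,-0.115],"hand":1},{"twist":[0,0,0],"delta_pos":[0.775,-0.74,-0.115],"hand":1},{"twist":[0,0,0],"delta_pos":[0.775,-0.74,-0.115],"hand":1},{"twist":[0,0,0],"delta_pos":[0.775,-0.74,-0.115],"hand":1}]'|tail -5
python3 - <<'E'
from h import *
s=manip.sense();print(s['time_s'],s['tcp_pos'],s['tool_rot'],s['q'])
E=np.array(eyes.camera_model('wrist')['extrinsics']);print(E.round(3)); print(proj('wrist',[546,-91.6,64]),proj('wrist',[511,324,40]))
E
```

```text
time_s: 1.1
tcp_pos: [268.6, -451.1, 255.0]
tool_rot: [0.001, 0.993, 0.119, 0.0]
force: [-0.5, -0.1, 0.0]
width: 85.3
time_s: 1.7
tcp_pos: [384.7, -272.1, 277.7]
tool_rot: [0.001, 0.993, 0.118, 0.0]
force: [-0.0, -0.6, -0.0]
width: 85.5
1.7 [ 384.69208924 -272.1426544   277.72507514] [5.60786474e-04 9.92983205e-01 1.18254017e-01 1.68148324e-04] [-8.56788190e-01 -2.28808570e-01  1.94956315e+00 -3.54720813e-04
  1.41972093e+00  4.76998531e-01]
[[ 2.34000e-01  9.35000e-01  2.65000e-01  4.51564e+02]
 [-9.72000e-01  2.25000e-01  6.60000e-02 -2.55930e+02]
 [ 2.00000e-03 -2.73000e-01  9.62000e-01  4.21439e+02]
 [ 0.00000e+00  0.00000e+00  0.00000e+00  1.00000e+00]]
[144.19938258  -9.39548997] [-256.75140772  -71.6098434 ]
```

```bash
python3 -m pendant '[{"twist":[0,0,0],"delta_pos":[0.87,-0.64,-0.12],"hand":1},{"twist":[0,0,0],"delta_pos":[0.87,-0.64,-0.12],"hand":1},{"twist":[0,0,0],"delta_pos":[0.87,-0.64,-0.12],"hand":1},{"twist":[0,0,0],"delta_pos":[0.87,-0.64,-0.12],"hand":1},{"twist":[0,0,0],"delta_pos":[0.87,-0.64,-0.12],"hand":1},{"twist":[0,0,0],"delta_pos":[0.87,-0.64,-0.12],"hand":1},{"twist":[0,0,0],"delta_pos":[0.87,-0.64,-0.12],"hand":1}]'|tail -5
python3 - <<'E'
from h import *
m=eyes.camera_model('wrist')
im=eyes.snapshot('wrist');save('w1',im)
for n in('socket','seat'):
    for r in nets.trace(n,'wrist'): print(n,r['conf'],r['uv'],r['region'].sum()); 
    if n=='seat':
        for r in nets.trace(n,'wrist')[:1]:
            (e,ax,an)=cv2.fitEllipse(max(cv2.findContours(r['region'].astype(np.uint8),0,1)[0],key=len)); print(e,ax,at_z(m,e,64),at_z(m,r['uv'],64))
print(proj(m,[546,-91.6,64]))
np.savez('m1.npz',**{k:np.array(v) for k,v in m.items()})
E
```

```text
time_s: 2.4
tcp_pos: [523.1, -109.0, 300.7]
tool_rot: [0.0, 0.993, 0.116, -0.001]
force: [-0.1, 1.3, -0.5]
width: 85.6
socket 0.78 [74.0, 235.2] 9075
socket 0.56 [274.3, 160.3] 9231
seat 0.79 [268.7, 160.6] 995
(272.9710998535156, 160.98138427734375) (33.780330657958984, 35.73668670654297) [546.2027431  -92.90659566  64.        ] [545.44423094 -87.68213923  64.        ]
[271.9008585  160.89640684]
```

View pics/w1.png

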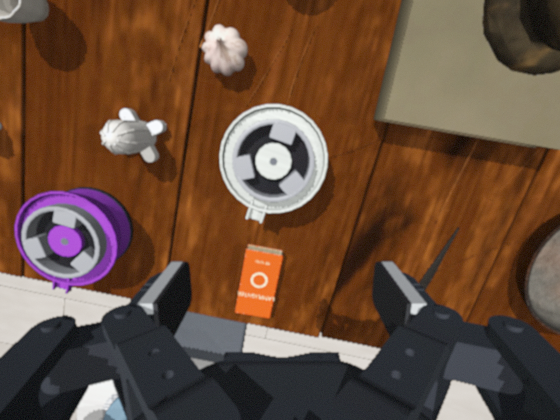

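The wrist view shows the steel press with its seat hub at (273,161) and spout at (257,213). The purple press is at (65,240). The seat position agrees with the earlier triangulation.

Run:
```python
from h import *
m=dict(np.load('m1.npz')); V=cv2.imread('pics/w1.png').astype(float).mean(2)
from scipy.ndimage import map_coordinates
def prof(c):
  a,r=np.meshgrid(np.arange(0,2*np.pi,.03),np.arange(30,42,1.5))
  uv=np.array([proj(m,[c[0]+R*np.cos(A),c[1]+R*np.sin(A),72]) for A,R in zip(a.ravel(),r.ravel())])
  v=map_coordinates(V,[uv[:,1],uv[:,0]],order=1); S=(v*np.exp(3j*a.ravel())).mean()
  return np.degrees(np.angle(S))/3,abs(S)
for c in [(546,-92.5),(549,-92.5),(543,-92.5),(546,-89.5),(546,-95.5)]: print(c,prof(c))
sp=at_z(m,(257,213),62);print(np.degrees(np.arctan2(sp[1]+92.5,sp[0]-546)))
print(manip.sense()['tcp_pos'],manip.sense()['q'])
```

```text
(546, -92.5) (np.float64(-5.794126966915395), np.float64(45.077217293294034))
(549, -92.5) (np.float64(-5.591795497555997), np.float64(45.28349535546135))
(543, -92.5) (np.float64(-6.004486716676424), np.float64(40.24390913366955))
(546, -89.5) (np.float64(-5.907523641009594), np.float64(43.261972924458235))
(546, -95.5) (np.float64(-5.561119127284651), np.float64(42.76649058532741))
176.06904470431553
[ 522.72648952 -108.67964102  301.02892464] [-4.17350446e-01 -8.12582623e-02  1.77721183e+00 -2.75243288e-04
  1.44603785e+00  9.21040632e-01]
```

```bash
python3 -m pendant '[{"twist":[0,0,0],"delta_pos":[0.16,-0.97,0.1],"hand":1},{"twist":[0,0,0],"delta_pos":[0.16,-0.97,0.1],"hand":1},{"twist":[0,0,0],"delta_pos":[0.16,-0.97,0.1],"hand":1},{"twist":[0,0,0],"delta_pos":[0.16,-0.97,0.1],"hand":1},{"twist":[0,0,0],"delta_pos":[0.16,-0.97,0.1],"hand":1}]'|tail -5
python3 -m pendant '[{"twist":[0,0,-0.074],"delta_pos":[0.16,-1,0.1],"hand":1},{"twist":[0,0,-0.074],"delta_pos":[0.16,-1,0.1],"hand":1},{"twist":[0,0,-0.074],"delta_pos":[0.16,-1,0.1],"hand":1},{"twist":[0,0,-0.074],"delta_pos":[0.16,-1,0.1],"hand":1},{"twist":[0,0,-0.074],"delta_pos":[0.16,-1,0.1],"hand":1},{"twist":[0,0,-0.074],"delta_pos":[0.16,-1,0.1],"hand":1},{"twist":[0,0,-0.074],"delta_pos":[0.16,-1,0.1],"hand":1},{"twist":[0,0,-0.074],"delta_pos":[0.16,-1,0.1],"hand":1}]'|tail -5
cat > look.py <<'E'
from fit import *
m=eyes.camera_model('wrist'); im=eyes.snapshot('wrist'); 
s=manip.sense();print(s['time_s'],s['tcp_pos'],s['tool_rot'],s['q'])
uv=proj(m,[511.5,324,40]);print('pred',uv)
for r in nets.trace('cone_mid','wrist'): print(r['conf'],r['uv'],r['region'].sum())
B=blob(white(im),uv);print(B.sum(),cv2.boundingRect(B))
p0=(511.5,324)
def cost(p):
    r=render(m,p[0],p[1],p[2]/30); return 1-(r&B).sum()/((r|B).sum())
best=min((minimize(cost,[p0[0],p0[1],y],method='Nelder-Mead',options=dict(initial_simplex=[[p0[0],p0[1],y],[p0[0]+6,p0[1],y],[p0[0],p0[1]+6,y],[p0[0],p0[1],y+6]])) for y in (-30,-10,10,30,35)),key=lambda r:r.fun)
print(best.x[:2],np.degrees(best.x[2]/30)%120,best.fun)
r=render(m,best.x[0],best.x[1],best.x[2]/30)
o=im.copy(); cs,_=cv2.findContours(r,0,2); cv2.drawContours(o,cs,-1,(255,0,0),1)
u,v=map(int,uv); u0=max(0,u-100);v0=max(0,v-100)
save('w2',cv2.resize(o[v0:v0+200,u0:u0+200],(600,600)))
E
python3 look.py
```

```text
time_s: 3.1
tcp_pos: [507.9, 92.6, 280.6]
tool_rot: [-0.001, 0.993, 0.12, -0.001]
force: [0.4, -0.8, -0.4]
width: 85.6
time_s: 3.9
tcp_pos: [494.6, 289.2, 261.6]
tool_rot: [0.0, 0.94, 0.342, 0.0]
force: [0.5, 0.7, 0.6]
width: 85.6
3.95 [494.52447302 289.37526246 261.62932496] [8.06138562e-05 9.39839078e-01 3.41617365e-01 2.77094008e-04] [ 3.31695964e-01  4.07523537e-02  1.72864555e+00 -1.54877753e-04
  1.37163791e+00  1.20524835e+00]
pred [268.10342206 154.84264163]
0.86 [272.0, 155.1] 1413
0.7 [175.9, 126.3] 1864
1578 (239, 127, 53, 57)
[510.85456025 321.37875337] 66.0409952583294 0.10471524800979792
```

View pics/w2.png

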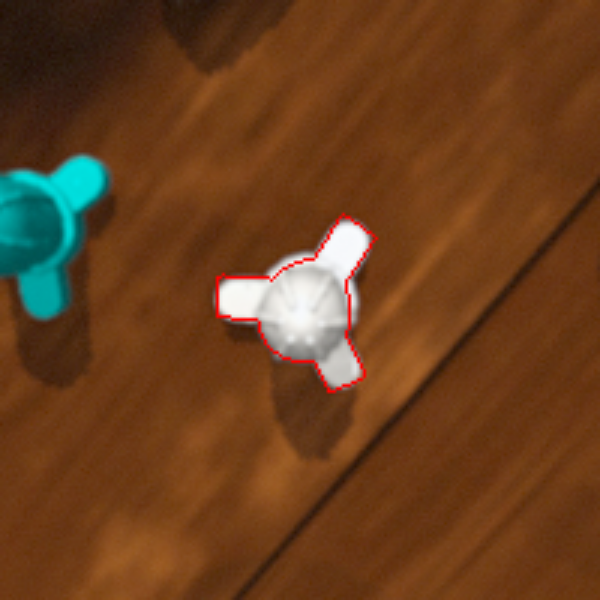

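The crop at the cone shows three white teeth, and the fitted outline (red) matches. It is at (511, 322) with yaw 66°, and the turquoise one is clear to the left. I'll grasp it now.

```bash
python3 -m pendant '[{"twist":[0,0,0],"delta_pos":[0.169,-0.074,0.2],"hand":1},{"twist":[0,0,0],"delta_pos":[0.169,-0.074,0.4],"hand":1},{"twist":[0,0,0],"delta_pos":[0.169,-0.074,0.6],"hand":1},{"twist":[0,0,0],"delta_pos":[0.169,-0.074,0.75],"hand":1},{"twist":[0,0,0],"delta_pos":[0.169,-0.074,0.8],"hand":1},{"twist":[0,0,0],"delta_pos":[0.169,-0.074,0.8],"hand":1}]'|tail -5
python3 -m pendant '[{"twist":[0,0,0],"delta_pos":[0,0,0.1],"hand":1},{"twist":[0,0,0],"delta_pos":[0,0,0.2],"hand":1},{"twist":[0,0,0],"delta_pos":[0,0,0.3],"hand":1},{"twist":[0,0,0],"delta_pos":[0,0,0.365],"hand":1},{"twist":[0,0,0],"delta_pos":[0,0,0.365],"hand":1},{"twist":[0,0,0],"delta_pos":[0,0,0.365],"hand":-1},{"twist":[0,0,0],"delta_pos":[0,0,0.365],"hand":-1},{"twist":[0,0,0],"delta_pos":[0,0,0.365],"hand":-1},{"twist":[0,0,0],"delta_pos":[0,0,0.365],"hand":-1},{"twist":[0,0,0],"delta_pos":[0,0,0.365],"hand":-1},{"twist":[0,0,0],"delta_pos":[0,0,0.365],"hand":-1},{"twist":[0,0,0],"delta_pos":[0,0,0.365],"hand":-1}]' 60|tail -5
```

```text
time_s: 4.6
tcp_pos: [509.7, 323.1, 100.1]
tool_rot: [0.0, 0.94, 0.342, -0.001]
force: [-0.1, -0.0, -0.4]
width: 85.2
time_s: 5.8
tcp_pos: [511.2, 324.4, 29.6]
tool_rot: [-0.0, 0.939, 0.343, 0.001]
force: [-0.9, 0.1, 6.0]
width: 32.5
```

```bash
python3 -m pendant '[{"twist":[0,0,0],"delta_pos":[0,0,-0.15],"hand":-1},{"twist":[0,0,0],"delta_pos":[0,0,-0.4],"hand":-1},{"twist":[0,0,0],"delta_pos":[0,0,-0.65],"hand":-1},{"twist":[0,0,0],"delta_pos":[0,0,-0.65],"hand":-1}]'|tail -5
python3 -m pendant '[{"twist":[0,0,0],"delta_pos":[-0.12,0.17,0],"hand":-1},{"twist":[0,0,0],"delta_pos":[-0.3,0.43,0],"hand":-1},{"twist":[0,0,0],"delta_pos":[-0.48,0.68,0],"hand":-1},{"twist":[0,0,0],"delta_pos":[-0.604,0.853,0],"hand":-1},{"twist":[0,0,0],"delta_pos":[-0.604,0.853,0],"hand":-1},{"twist":[0,0,0],"delta_pos":[-0.604,0.853,0],"hand":-1}]'|tail -5
python3 -m pendant '[{"twist":[0,0,-0.02],"delta_pos":[-0.12,0.17,0],"hand":-1},{"twist":[0,0,-0.04],"delta_pos":[-0.3,0.43,0],"hand":-1},{"twist":[0,0,-0.06],"delta_pos":[-0.45,0.64,0],"hand":-1},{"twist":[0,0,-0.08],"delta_pos":[-0.58,0.82,0],"hand":-1},{"twist":[0,0,-0.1],"delta_pos":[-0.604,0.853,0],"hand":-1},{"twist":[0,0,-0.12],"delta_pos":[-0.604,0.853,0],"hand":-1},{"twist":[0,0,-0.134],"delta_pos":[-0.604,0.853,0],"hand":-1},{"twist":[0,0,-0.134],"delta_pos":[-0.604,0.853,0],"hand":-1},{"twist":[0,0,-0.134],"delta_pos":[-0.604,0.853,0],"hand":-1}]'|tail -5
python3 - <<'E'
from fit import *
s=manip.sense();print(s['time_s'],s['tcp_pos'],s['tool_rot'],s['width'],s['force'])
m=eyes.camera_model('wrist');im=eyes.snapshot('wrist');sd=eyes.snapshot('side')
for r in nets.trace('cone_mid','side'): print(r['conf'],r['uv'])
ms=eyes.camera_model('side');x,y,z=s['tcp_pos']
for mm,I in((m,im),(ms,sd)):
  r=render(mm,x,y,np.radians(-5.7),z-29); cs,_=cv2.findContours(r,0,2); cv2.drawContours(I,cs,-1,(255,0,0),1)
  t=np.linspace(0,6.29,60)
  for a in t:
    q=proj(mm,[546.7+44*np.cos(a),-92.3+44*np.sin(a),72]); 
    if 0<=q[0]<559 and 0<=q[1]<419: I[int(q[1]),int(q[0])]=(0,255,0)
u=[int(v) for v in proj(ms,[547,-92,110])]
save('w3',np.hstack([cv2.resize(im[60:360,130:430],(400,400)),cv2.resize(sd[max(0,u[1]-100):u[1]+100,u[0]-100:u[0]+100],(400,400))]))
E
```

```text
time_s: 6.2
tcp_pos: [514.6, 325.9, 166.9]
tool_rot: [-0.0, 0.939, 0.343, 0.007]
force: [1.5, -0.0, 0.8]
width: 32.8
time_s: 6.8
tcp_pos: [527.5, 113.4, 157.6]
tool_rot: [-0.0, 0.94, 0.341, -0.001]
force: [-0.0, 0.8, -1.4]
width: 32.3
time_s: 7.7
tcp_pos: [545.1, -91.7, 157.8]
tool_rot: [-0.0, 0.718, 0.696, -0.0]
force: [0.2, -0.5, 0.5]
width: 32.7
7.7 [545.09025187 -91.69937358 157.84170291] [-3.86067534e-04  7.17582180e-01  6.96473733e-01 -7.37543904e-05] 32.68298592979476 [ 0.18776407 -0.48406618  0.4862999 ]
0.84 [282.6, 158.1]
0.73 [320.2, 253.2]
```

View pics/w3.png

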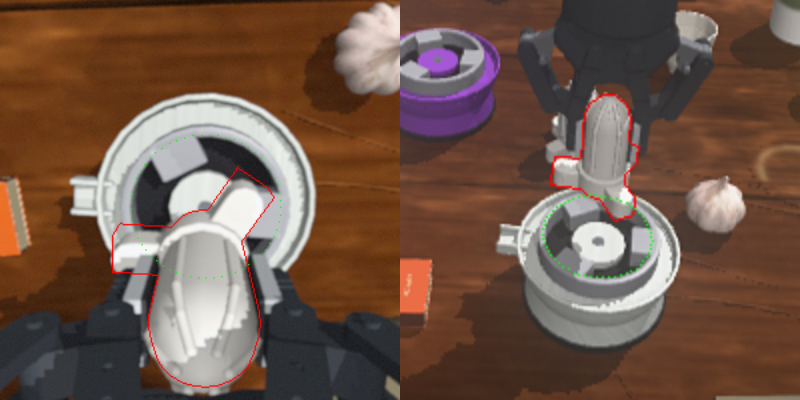

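The cone is upright in the hand, and its teeth line up with the gaps in both views. The red model overlay is within about 3 mm. I'll lower it to just inside the mouth.

```bash
python3 -m pendant '[{"twist":[0,0,0],"delta_pos":[0,0,0.1],"hand":-1},{"twist":[0,0,0],"delta_pos":[0,0,0.2],"hand":-1},{"twist":[0,0,0],"delta_pos":[0,0,0.27],"hand":-1},{"twist":[0,0,0],"delta_pos":[0,0,0.27],"hand":-1},{"twist":[0,0,0],"delta_pos":[0,0,0.27],"hand":-1}]'|tail -5
python3 -m pendant '[{"twist":[0,0,0],"delta_pos":[0,0,0.01],"hand":-1},{"twist":[0,0,0],"delta_pos":[0,0,0.02],"hand":-1},{"twist":[0,0,0],"delta_pos":[0,0,0.03],"hand":-1},{"twist":[0,0,0],"delta_pos":[0,0,0.04],"hand":-1},{"twist":[0,0,0],"delta_pos":[0,0,0.04],"hand":-1},{"twist":[0,0,0],"delta_pos":[0,0,0.04],"hand":-1}]'|tail -5
python3 - <<'E'
from h import *
for _ in range(3):
  eyes.snapshot('side');s=manip.sense();print(s['tcp_pos'],s['force'],s['moment'])
E
```

```text
time_s: 8.35
tcp_pos: [545.3, -92.6, 104.5]
tool_rot: [0.0, 0.717, 0.697, 0.0]
force: [0.8, -0.6, 0.5]
width: 32.9
time_s: 8.95
tcp_pos: [545.1, -92.7, 96.3]
tool_rot: [-0.0, 0.717, 0.697, -0.0]
force: [-0.7, -0.5, -0.3]
width: 32.7
[545.15879501 -92.67069917  96.33226775] [-0.02593142 -0.4203507  -0.77055568] [-0.02448312  0.01000246  0.03732721]
[545.1879954  -92.6996282   96.37152609] [ 0.16368651  1.25215304 -0.34234399] [ 0.01416165 -0.02288426  0.01563065]
[545.21931944 -92.68945009  96.40874452] [ 0.29802966 -0.07539991 -1.52132767] [0.01398536 0.01271719 0.02332662]
```

```bash
python3 -m pendant '[{"twist":[0,0,0],"delta_pos":[0,0,0.01],"hand":-1},{"twist":[0,0,0],"delta_pos":[0,0,0.02],"hand":-1},{"twist":[0,0,0],"delta_pos":[0,0,0.03],"hand":-1},{"twist":[0,0,0],"delta_pos":[0,0,0.04],"hand":-1},{"twist":[0,0,0],"delta_pos":[0,0,0.04],"hand":-1}]' 90|tail -5
python3 -m pendant '[{"twist":[0,0,0],"delta_pos":[0,0,0.01],"hand":-1},{"twist":[0,0,0],"delta_pos":[0,0,0.02],"hand":-1},{"twist":[0,0,0],"delta_pos":[0,0,0.025],"hand":-1},{"twist":[0,0,0],"delta_pos":[0,0,0.025],"hand":-1}]'|tail -5
```

```text
time_s: 9.6
tcp_pos: [545.4, -92.8, 89.0]
tool_rot: [0.0, 0.717, 0.697, -0.0]
force: [-1.8, 0.8, 4.9]
width: 32.5
time_s: 10.0
tcp_pos: [545.4, -92.8, 84.1]
tool_rot: [0.0, 0.717, 0.697, -0.0]
force: [-2.2, 1.1, 4.9]
width: 32.3
```

```bash
for i in 1 2; do python3 -m pendant '[{"twist":[0,0,0],"delta_pos":[0,0,0.005],"hand":-1},{"twist":[0,0,0],"delta_pos":[0,0,0.01],"hand":-1},{"twist":[0,0,0],"delta_pos":[0,0,0.01],"hand":-1}]'|tail -5; done
```

```text
time_s: 10.3
tcp_pos: [545.5, -92.8, 83.7]
tool_rot: [-0.0, 0.717, 0.697, -0.0]
force: [-8.2, 2.4, 15.7]
width: 31.8
time_s: 10.6
tcp_pos: [545.6, -92.8, 83.6]
tool_rot: [-0.001, 0.717, 0.697, -0.001]
force: [-15.5, 3.6, 28.9]
width: 32.3
```

The hard stop came at TCP z 83.6 (83 expected) with force rising to 29 N, so the cone is bottomed out. Now I'll relieve the push, open the gripper, rise and check.

```bash
python3 -m pendant '[{"twist":[0,0,0],"delta_pos":[0,0,-0.014],"hand":-1},{"twist":[0,0,0],"delta_pos":[0,0,-0.014],"hand":1},{"twist":[0,0,0],"delta_pos":[0,0,-0.014],"hand":1},{"twist":[0,0,0],"delta_pos":[0,0,-0.014],"hand":1},{"twist":[0,0,0],"delta_pos":[0,0,-0.014],"hand":1},{"twist":[0,0,0],"delta_pos":[0,0,-0.014],"hand":1},{"twist":[0,0,0],"delta_pos":[0,0,-0.014],"hand":1},{"twist":[0,0,0],"delta_pos":[0,0,-0.014],"hand":1},{"twist":[0,0,0],"delta_pos":[0,0,-0.014],"hand":1}]'|tail -5
python3 -m pendant '[{"twist":[0,0,0],"delta_pos":[0,0,-0.1],"hand":1},{"twist":[0,0,0],"delta_pos":[0,0,-0.3],"hand":1},{"twist":[0,0,0],"delta_pos":[0,0,-0.5],"hand":1},{"twist":[0,0,0],"delta_pos":[0,0,-0.7],"hand":1},{"twist":[0,0,0],"delta_pos":[-0.2,0,-0.8],"hand":1},{"twist":[0,0,0],"delta_pos":[-0.4,0,-0.8],"hand":1},{"twist":[0,0,0],"delta_pos":[-0.4,0,-0.8],"hand":1}]'|tail -5
python3 - <<'E'
from fit import *
P={}
for c in('wrist','side'):
  m=eyes.camera_model(c);I=eyes.snapshot(c); save(c+'_end',I)
  r=render(m,546,-92.5,np.radians(-5.7),54); cs,_=cv2.findContours(r,0,2)
  u,v=[int(q) for q in proj(m,[546,-92,90])]; print(c,u,v)
  h=90; u0=min(max(0,u-h),560-2*h);v0=min(max(0,v-h),420-2*h)
  raw=I[v0:v0+2*h,u0:u0+2*h].copy(); cv2.drawContours(I,cs,-1,(255,0,0),1)
  P[c]=np.vstack([cv2.resize(raw,(300,300)),cv2.resize(I[v0:v0+2*h,u0:u0+2*h],(300,300))])
save('end',np.hstack([P['wrist'],P['side']]))
E
```

```text
time_s: 11.5
tcp_pos: [545.1, -92.7, 82.1]
tool_rot: [-0.0, 0.717, 0.697, 0.0]
force: [1.0, 0.4, 0.1]
width: 85.5
time_s: 12.2
tcp_pos: [543.0, -176.4, 243.4]
tool_rot: [0.002, 0.719, 0.695, -0.0]
force: [0.3, 1.3, -0.2]
width: 85.5
wrist 281 107
side 317 283
```

View pics/end.png

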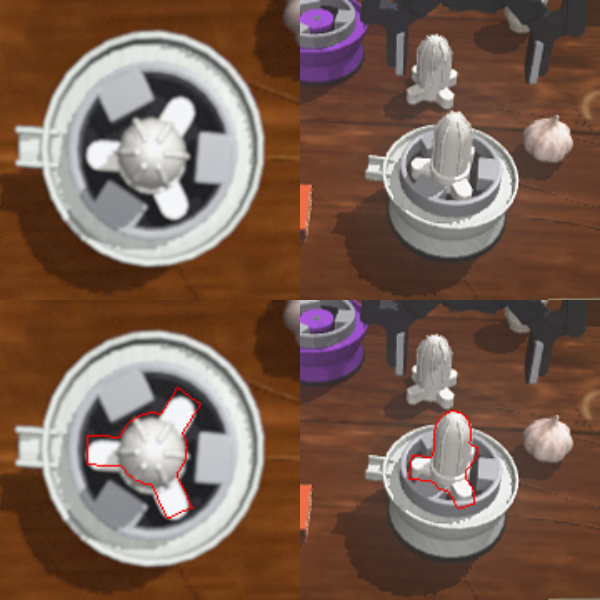

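Run:
```python
from fit import *
I=cv2.cvtColor(cv2.imread('pics/side_end.png'),4);m=eyes.camera_model('side');w=white(I)
u=int(proj(m,[546,-92.5,138])[0])
for z0 in(52,54,56,58,64):
  r=render(m,546,-92.5,-.1,z0);print(z0,[int(np.nonzero(r[:,c])[0][0]) for c in range(u-8,u+9,2)])
print([int(np.nonzero(w[210:300,c])[0][0])+210 for c in range(u-8,u+9,2)])
# same check on the cone fit before the pick (z0=0): known-good bias
I=cv2.cvtColor(cv2.imread('pics/side0.png'),4);w=white(I);r=render(m,511,322.5,1.15,0);u=int(proj(m,[511,322.5,84])[0])
print([int(np.nonzero(r[:,c])[0][0]) for c in range(u-4,u+5,2)],[int(np.nonzero(w[130:200,c])[0][0])+130 for c in range(u-4,u+5,2)])
```

```text
52 [264, 262, 261, 260, 260, 261, 261, 263, 265]
54 [263, 261, 260, 259, 259, 260, 260, 262, 263]
56 [262, 260, 259, 259, 258, 259, 260, 261, 263]
58 [261, 260, 258, 258, 257, 258, 259, 260, 262]
64 [258, 257, 256, 255, 255, 255, 256, 257, 258]
[214, 215, 217, 222, 235, 236, 260, 263, 265]
[162, 159, 159, 159, 161] [130, 130, 130, 130, 130]
```

```bash
python3 -c "
from cell import workorder
print(workorder.hand_in())"
```

```text
the job is handed in; nothing more can be done
None
```

The white three-tooth cone is in the steel press, pushed fully home and released, and I've handed the job in at about 12 s on the robot's clock. I turned it 48° on the way so its teeth fell into the gaps.

- **Seating:** it went in freely until it met the seat, which then sank under about 5 N. The hard stop came at TCP z 83.6 mm (29 N). Subtracting the grasp height puts the underside at 54 mm, level with the floor.
- **Last pictures:** the cone stands upright with all three teeth in the gaps and below the collar top. The model outline for a fully home cone matches in both the wrist and side views. The four-tooth cone is still standing, and I touched neither it nor the look-alikes.
- **Weak checks:** in the numeric check of the cone's height from the side view, only three of nine pixel columns could be used, because the rest picked up the other cone. Those three give an underside height of about 52–54 mm, which agrees with home. The same test on the cone before the pick picked up background and told me nothing.
- **Side force:** at the hard stop there was about 15 N sideways along x. It went away when I eased off the push and opened the gripper.

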